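Shift the gear tower into third

ROBOT

A 7-joint arm with a two-finger parallel gripper is mounted at the origin on the work surface. World frame = base frame: x ahead of the robot, y to its left, z up, the work surface at z = 0. Lengths are in m, angles in rad, forces in N, time in s.
With the tool pointing down it reaches from about 0.425 to 0.925 m from the base axis. Payload 6.8 kg.
Tool frame: the origin (TCP) lies on the centre line of the jaws, within the pads' length; the fingertips stand 11 mm ahead of it and the grasp point (between the pads) lies 8 mm behind it; z points along the fingers, y is the direction in which the jaws open and shut (so a half turn about z gives the same grasp; the last joint's range is limited). The gripper opens to 85 mm and grips with 20 to 120 N. Pads are 22 mm wide; open, the fingers measure 114 mm over their backs; the gripper's body (76 mm by 85 mm) begins 54 mm behind the grasp point. The pads swing forward as they close: fully open they stand 13 mm farther back than shut.
Start: joints at [1.162, 0.477, 0.022, 1.555, -0.011, 1.109, -0.083], TCP at [0.2, -0.645, 0.242] pointing down, gripper open.
Joint ranges: [-2.96, 2.96], [-0.34, 2.1], [-1.41, 1.46], [0.24, 2.44], [-1.37, 4.51], [0.17, 1.92], [-2.96, 2.96]. Speed limits (rad/s): [2.39, 2.39, 3.14, 3.14, 3.14, 3.14, 3.14].

INTERFACE

Orientations are given as a rotation vector (axis times angle).
In Python, from bench import r gives the robot as it stands.
- The arm moves only by the tool send_rows, never from a script. Its argument "deltas" is a list of rows, each a list of 7 numbers: the opening, from 0 (shut) to 1 (fully open), then the shift along the tool's x, y, z as a fraction of full scale, then the turn, a rotation vector about the tool's x, y, z as a fraction of full scale. In form: [[hand, x, y, z, ax, ay, az], ...]. A call has 1 to 20 rows; each row is the pose to reach, as a shift and turn from the pose commanded when the call began, along the tool's axes at that moment, turning the shorter way round; what a row does not reach only later rows make up. Full scale, the value 1, is 150 mm for a shift and 180 degrees for a turn. A row lasts 1/12 s, in which the tool goes at most 41.7 mm and 7.16 degrees, less where a joint would pass 70% of its speed; a pose out of reach is approached as far as the arm can. A call with a number of a shift or a turn outside -1 to 1 is refused whole. A call with a gripper value outside its range is refused whole. The fingers move at their own pace and stop on an object; "squeeze" is the grip in N (left out, the last holds). Time passes only in rows, so rows that repeat a pose let the fingers close. It gives the time, the measured TCP pose, the force and the opening at its end, in the units of the state.
- r.get_obs(): the state, without advancing time (a new reading comes with each control period).
- r.grab_frame(name): name is "scene" or "top"; returns a dict with "pixels" (384x512x3 uint8, red, green, blue), "camera_matrix" (3x3 intrinsics, pixels), "dist_coeffs" ([k1, k2, p1, p2, k3] as OpenCV has them; the pictures are not rectified), "rvec" (rotation vector, rad) and "tvec" (3), from world to camera coordinates, as OpenCV has them. Camera axes: x right, y down, z forward; pixel columns grow to the right and rows downward; lengths in m; the calibration is good to about 2 mm. A picture is of the moment at which its call begins. There is no depth.
- r.hand_in(): hands the job in, once; it reports no verdict.
The state is a dict: "clock": time; "joints": joint angles; "qvel": joint speeds; "tau": joint torques, N m; "tcp_pos": TCP position; "orientation": TCP orientation; "contact_force": force on the tool from outside, world axes, zero at the start; "moment": the same for the moment, N m; "grip_width": finger opening in m.
Only numpy, scipy, OpenCV 4.12 (cv2) and the standard library are available. Lean on these libraries where they do the work, as an engineer would, in place of code of your own. Each camera call takes 0.05 s, during which the arm holds its last target. There are 200 camera calls.

TASK

The gear-shift tower on the fixture has been left with its lever somewhere in the left-hand slot of its H-shaped gate, and has to be in third for the next check. With the fingers closed, push the lever from outside, without taking it between the fingers or forcing it: to the crossing channel, across to the right, then forward, away from the robot, until it is fully home in the far right slot (third). Do not dip into the near right slot (fourth), leave the other parts where they are, and finish clear of the lever with it standing in third.

Things in the scene. Friction and masses are not known exactly. Their poses are not given: they have to be found in the camera images.
- tower: Gear-shift tower, fixed: footplate 250 x 230 x 12 mm, grey housing 126 x 116 mm, gate plate 112 x 102 mm on top. Origin: centre of the footplate's underside, on the table. x is forward (away from the robot, turned up to 0.35 rad), y left, z up. The lever's ball pivot is on its z axis, 30 mm above the table.
- gate (a point): Centre of the gate plate's top face, 104 mm above the table, axes as the tower's. The opening is an H: slots along x at y = +17 mm (left) and -17 mm (right), joined at x = 0 by a crossing channel along y, 16 mm wide, between two tongues 18 mm wide with rounded corners. First is far left, second near left, third far right, fourth near right.
- grip (a point): Centre of the lever's black handle, an upright cylinder 30 mm across, 70 mm long; z runs up along the lever. It lies 150 mm from the pivot, about 180 mm above the table. Below it a bare steel shaft, 10 mm thick, goes down through the gate. The lever stays where it is left; about 3 N at the handle moves it slowly, more when faster.
- shift (a joint): Lever's lean forward (rad), about the pivot: + is forward along the tower's x, 0 is the crossing channel, end stops at -0.28 and +0.28 (handle about 42 mm each way). The lever can go across only within about 0.04 of 0; at the left it starts anywhere from -0.26 to 0.26.
- across (a joint): Lever's lean to the right (rad), about the pivot: + is right, along the tower's -y. About -0.20 to -0.26 in the left slot, +0.20 to +0.26 in the right slot (handle about 36 mm each way), end stops at -0.26 and +0.26.
- bearing: Bystander: a steel ring 42 mm across, 13 mm high, on the footplate; origin: centre of its underside. To be left alone.
- sleeve: Bystander: a brass sleeve standing on the footplate, 34 mm across at its foot, 34 mm high; origin: centre of its underside. To be left alone.
- gear: Bystander: a dark toothed disc, 93 mm across, 22 mm high, lying on the table; origin: centre of its underside. To be left alone.
- tray: Bystander: an aluminium tray of small pins, 100 x 75 x 30 mm, on the table; origin: centre of its underside. To be left alone.
- spare: Bystander: a spare black handle, 30 mm across and 70 mm high, standing on the table; origin: centre of its underside. To be left alone.
- driver: Bystander: a screwdriver lying on the table; origin: middle of its underside. To be left alone.
- oiler: Bystander: a closed white bottle, 44 mm across, 90 mm high, standing on the table; origin: centre of its underside. To be left alone.

How it is judged:
By the outcome, as a careful person would: the job done as asked, in the order asked, and still so for the second after the job is handed in, with the robot touching nothing.
It also fails if it takes over 58 s, if anything falls off the work surface, if the arm or the gripper's body presses on something with over 40 N, if the wrist force passes 120 N, or if a joint passes its speed limit or range.

## Working session

There is one attempt and no reset: what is moved stays moved. The work goes in short steps, Python scripts to look and compute and a tool call to move; the robot and the scene stay as the last step left them, time stands still between calls to the robot, and variables do not carry over. Pictures are saved under pics/ and viewed, about 8 in all and at most 12, crops included, and the job is handed in when it is done.

Besides the shell and the picture viewer there is one more tool, called as name([rows], argument=value, ...), one row to a line, values as JSON. send_rows: Moves the arm, as the interface text tells. Shift numbers are shares of 150 mm and turn numbers shares of 180 degrees, none past 1 either way. Its arguments: {"type":"object","properties":{"deltas":{"type":"array","items":{"type":"array","items":{"type":"number"}}},"squeeze":{"type":"number"}},"required":["deltas"]}

```bash
mkdir -p pics; cat > h.py <<'E'
import numpy as np, cv2
from bench import r
def snap(name,fn,crop=None,scale=1):
    f=r.grab_frame(name); im=cv2.cvtColor(f['pixels'],cv2.COLOR_RGB2BGR)
    if crop: x0,y0,x1,y1=crop; im=im[y0:y1,x0:x1]
    if scale!=1: im=cv2.resize(im,None,fx=scale,fy=scale,interpolation=cv2.INTER_CUBIC)
    cv2.imwrite('pics/'+fn,im); return f
def ray(f,uv):
    R=cv2.Rodrigues(np.array(f['rvec'],float))[0]; t=np.array(f['tvec'],float).ravel()
    p=cv2.undistortPoints(np.array(uv,float).reshape(-1,1,2),np.array(f['camera_matrix']),np.array(f['dist_coeffs']))[:,0]
    d=np.c_[p,np.ones(len(p))]@R; return -R.T@t,d
def at_z(f,uv,z):
    c,d=ray(f,uv); return c+d*((np.atleast_1d(z)-c[2])/d[:,2])[:,None]
def proj(f,P):
    return cv2.projectPoints(np.array(P,float).reshape(-1,1,3),np.array(f['rvec'],float),np.array(f['tvec'],float),np.array(f['camera_matrix']),np.array(f['dist_coeffs']))[0][:,0]
E
python3 - <<'E'
from h import *
for n in('top','scene'):
    f=snap(n,n+'1.png',scale=1.5); print(n,ray(f,[[256,192]]))
o=r.get_obs();print(o['clock'],o['tcp_pos'],o['orientation'],o['grip_width'])
E
```

```text
top (array([0.45184835, 0.05670733, 1.00980627]), array([[ 0.16233866, -0.02178179, -0.98655099]]))
scene (array([1.11983496, 0.5293056 , 0.81860939]), array([[-0.5210732 , -0.48976857, -0.69903074]]))
0.1 [ 0.19985069 -0.64422053  0.24144116] [-3.10459075e+00 -4.70521526e-01  5.49376251e-04] 0.08513955416432417
```

View pics/top1.png

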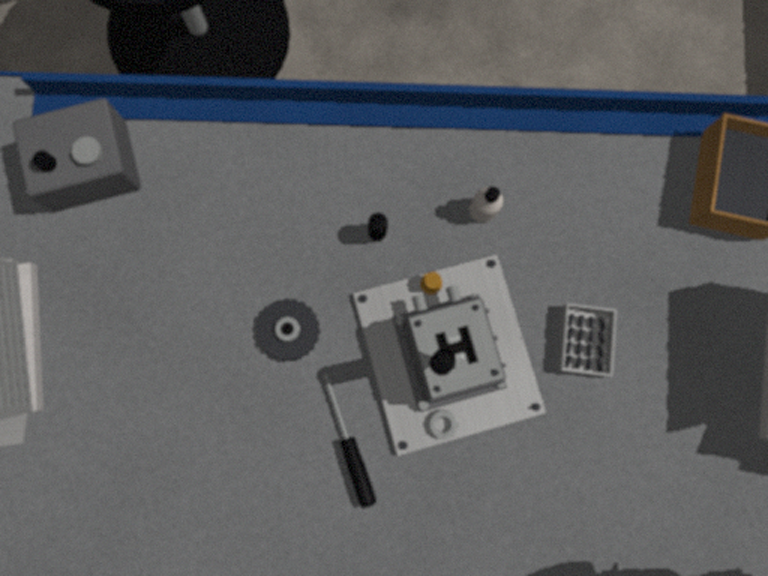

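View pics/scene1.png

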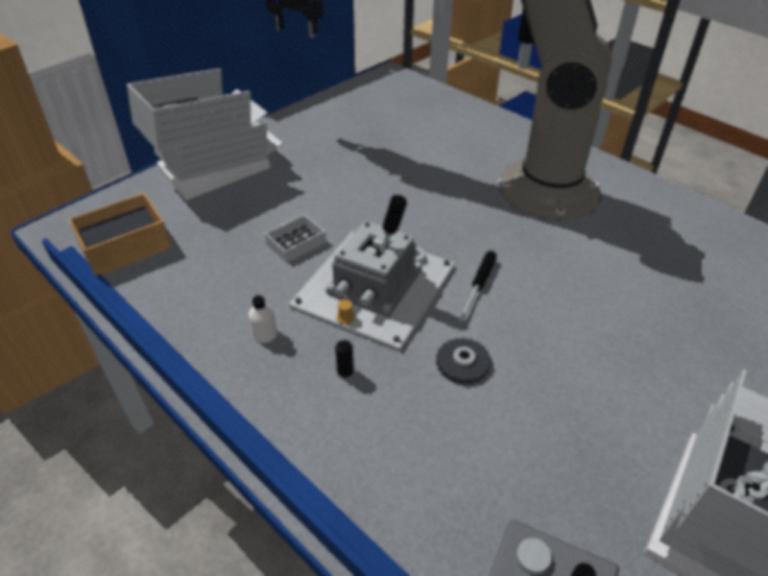

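The top view shows the footplate with corners near (352,294), (497,256), (545,410) and (397,455). The lever handle is at (442,361), which is near-left of the H gate (about 457,346). The scene view agrees, with the handle at (395,213).

```bash
python3 - <<'E'
from h import *
f=snap('top','topc.png',(225,165,370,310),4)
g=snap('scene','scenec.png',(185,115,315,235),5)
c=at_z(f,np.array([[352,294],[497,256],[545,410],[397,455]])/1.5,.012)
print(c, c.mean(0)); print([np.linalg.norm(c[i]-c[i-1]) for i in range(4)])
e=(c[0]+c[1]-c[2]-c[3]);e2=(c[0]+c[3]-c[1]-c[2]);print('yaw',np.arctan2(e[1],e[0]),np.arctan2(-e2[0],e2[1]))
h=at_z(f,np.array([[416,313],[482,297],[505,382],[428,405]])/1.5,.1);print(h.mean(0))
# triangulate handle
cs,ds=zip(ray(f,[[442/1.5,361/1.5]]),ray(g,[[395/1.5,213/1.5]]))
A=np.zeros((3,3));b=np.zeros(3)
for C,d in zip(cs,ds):
    d=d[0]/np.linalg.norm(d[0]);M=np.eye(3)-np.outer(d,d);A+=M;b+=M@C
print('handle',np.linalg.solve(A,b))
E
```

```text
[[ 0.60570256  0.08288823  0.012     ]
 [ 0.66999207 -0.13810786  0.012     ]
 [ 0.43848664 -0.20751004  0.012     ]
 [ 0.37020342  0.01094783  0.012     ]] [ 0.52109618 -0.06294546  0.012     ]
[np.float64(0.24624228902566442), np.float64(0.23015736731189407), np.float64(0.24168455915371295), np.float64(0.2288808467949005)]
yaw 0.29389335018985213 0.2929937243325688
[ 0.51987847 -0.06585577  0.1       ]
handle [ 0.49739084 -0.03416904  0.17974182]
```

View pics/topc.png

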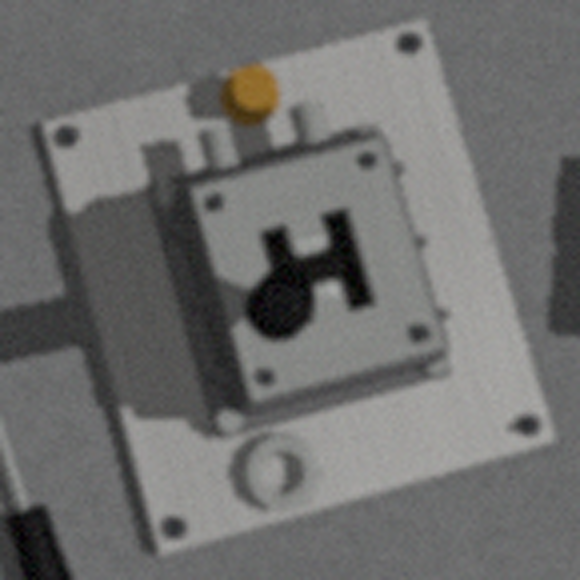

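View pics/scenec.png

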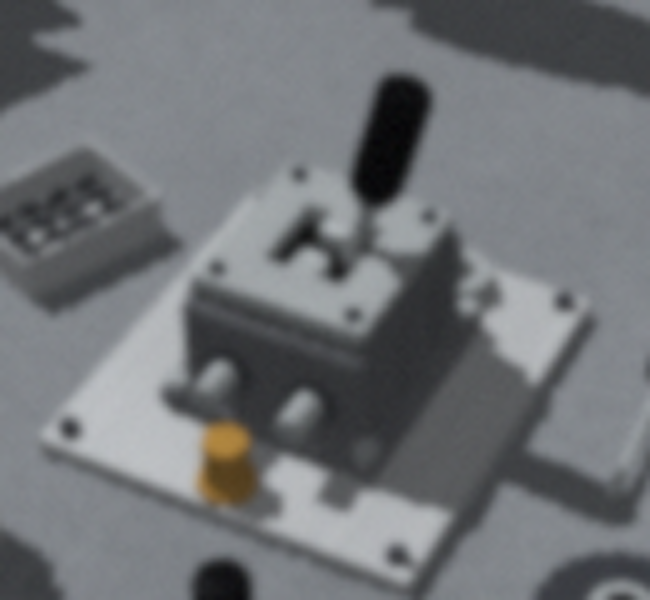

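The handle triangulates to (0.497, -0.034, 0.180), and the tower centre is about (0.5205, -0.0645) with yaw 0.293. That puts shift at about -0.10 and across at about -0.24. The handle height and footplate sizes fit the given values. The tool's x axis already lies along the tower's x axis, so I'll approach now with the fingers shut.

send_rows([
  [0, 0.15, -0.19, 0, 0, 0, 0],
  [0, 0.3, -0.38, 0, 0, 0, 0],
  [0, 0.5, -0.6, 0, 0, 0, 0],
  [0, 0.65, -0.8, -0.05, 0, 0, 0],
  [0, 0.82, -1, -0.05, 0, 0, 0],
  [0, 0.82, -1, -0.05, 0, 0, 0],
], squeeze=30)

```text
clock: 0.7
tcp_pos: [0.2774, -0.4578, 0.25]
orientation: [-3.101, -0.485, -0.003]
contact_force: [0.1, -0.7, -0.3]
grip_width: 0.0123
```

send_rows([
  [0, 0.15, -0.19, 0, 0, 0, 0],
  [0, 0.3, -0.38, 0, 0, 0, 0],
  [0, 0.5, -0.6, 0, 0, 0, 0],
  [0, 0.65, -0.8, 0, 0, 0, 0],
  [0, 0.82, -1, 0, 0, 0, 0],
  [0, 0.82, -1, 0, 0, 0, 0],
])

```text
clock: 1.2
tcp_pos: [0.3491, -0.2786, 0.25]
orientation: [-3.102, -0.486, -0.002]
contact_force: [-0.1, 0.5, 1.4]
grip_width: -0.0002
```

send_rows([
  [0, 0.15, -0.19, 0, 0, 0, 0],
  [0, 0.3, -0.38, 0, 0, 0, 0],
  [0, 0.5, -0.6, 0, 0, 0, 0],
  [0, 0.65, -0.8, 0, 0, 0, 0],
  [0, 0.82, -1, 0, 0, 0, 0],
  [0, 0.82, -1, 0, 0, 0, 0],
  [0, 0.82, -1, 0, 0, 0, 0],
])

```text
clock: 1.78
tcp_pos: [0.4199, -0.1038, 0.2499]
orientation: [-3.105, -0.479, -0.001]
contact_force: [-0.3, 0.1, -0.4]
grip_width: 0.0002
```

```bash
cat >> h.py <<'E'
T=np.array([.5205,-.0645]);YAW=.293
def tw(p): # world xy -> tower
    c,s=np.cos(YAW),np.sin(YAW);d=np.array(p)[:2]-T;return np.array([c*d[0]+s*d[1],-s*d[0]+c*d[1]])
def wd(tx,ty,z):
    c,s=np.cos(YAW),np.sin(YAW);return np.array([T[0]+c*tx-s*ty,T[1]+s*tx+c*ty,z])
def units(tx,ty,z):
    o=r.get_obs();R=cv2.Rodrigues(np.array(o['orientation'],float))[0]
    return np.round(R.T@(wd(tx,ty,z)-np.array(o['tcp_pos']))/.15,3)
E
python3 - <<'E'
from h import *
print(tw(r.get_obs()['tcp_pos']),units(-.062,.036,.24),units(-.062,.036,.172),units(-.027,.036,.172))
E
```

```text
[-0.10763373 -0.00862403] [ 0.308 -0.294  0.066] [ 0.308 -0.293  0.52 ] [ 0.541 -0.29   0.52 ]
```

send_rows([
  [0, 0.1, -0.15, 0.1, 0, 0, 0],
  [0, 0.2, -0.29, 0.25, 0, 0, 0],
  [0, 0.25, -0.29, 0.4, 0, 0, 0],
  [0, 0.28, -0.29, 0.52, 0, 0, 0],
  [0, 0.3, -0.29, 0.52, 0, 0, 0],
  [0, 0.32, -0.29, 0.52, 0, 0, 0],
  [0, 0.34, -0.29, 0.52, 0, 0, 0],
  [0, 0.36, -0.29, 0.52, 0, 0, 0],
  [0, 0.38, -0.29, 0.52, 0, 0, 0],
  [0, 0.4, -0.29, 0.52, 0, 0, 0],
])

```text
clock: 2.62
tcp_pos: [0.4643, -0.0466, 0.1727]
orientation: [3.106, 0.47, 0.003]
contact_force: [0.3, -0.6, -0.0]
grip_width: -0.0002
```

send_rows([
  [0, 0.015, 0, 0, 0, 0, 0],
  [0, 0.03, 0, 0, 0, 0, 0],
  [0, 0.045, 0, 0, 0, 0, 0],
  [0, 0.06, 0, 0, 0, 0, 0],
  [0, 0.075, 0, 0, 0, 0, 0],
  [0, 0.09, 0, 0, 0, 0, 0],
])

```text
clock: 3.12
tcp_pos: [0.4759, -0.0424, 0.1715]
orientation: [3.106, 0.47, -0.002]
contact_force: [-3.3, -0.7, 1.1]
grip_width: 0.0
```

```bash
python3 - <<'E'
from h import *
o=r.get_obs();print(tw(o['tcp_pos']),o['contact_force'],units(-.026,.036,.172))
snap('top','a.png',(250,185,350,285),4);snap('scene','b.png',(185,75,315,205),4)
a=cv2.imread('pics/a.png');b=cv2.imread('pics/b.png')
a=cv2.copyMakeBorder(a,0,b.shape[0]-a.shape[0],0,0,0);c=np.hstack([a,b]);cv2.imwrite('pics/ab.png',cv2.resize(c,None,fx=.86,fy=.86))
E
```

```text
[-0.03629579  0.03404617] [-3.29967193 -0.74422842  1.08592145] [ 0.069 -0.012 -0.003]
```

View pics/ab.png

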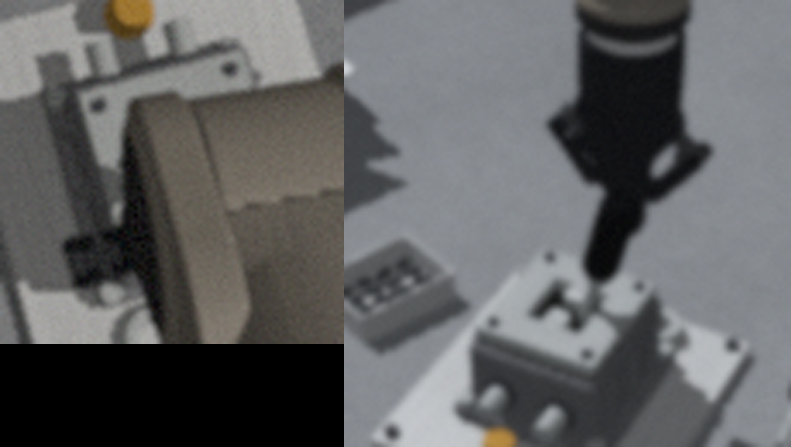

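The scene view shows the closed fingers behind the handle, around (625,220), with 3 N of contact. The top view is blocked by the arm. I'll push the remaining 10 mm, back off, go round to the left, then look.

send_rows([
  [0, 0.015, 0, 0, 0, 0, 0],
  [0, 0.03, 0, 0, 0, 0, 0],
  [0, 0.045, 0, 0, 0, 0, 0],
  [0, 0.06, 0, 0, 0, 0, 0],
  [0, 0.07, 0, 0, 0, 0, 0],
  [0, 0.07, 0, 0, 0, 0, 0],
])

```text
clock: 3.72
tcp_pos: [0.487, -0.039, 0.1719]
orientation: [-3.106, -0.471, -0.001]
contact_force: [-1.6, -0.1, 1.0]
grip_width: 0.0001
```

send_rows([
  [0, -0.1, 0, 0, 0, 0, 0],
  [0, -0.25, 0, -0.1, 0, 0, 0],
  [0, -0.3, -0.15, -0.3, 0, 0, 0],
  [0, -0.3, -0.35, -0.52, 0, 0, 0],
  [0, -0.2, -0.6, -0.52, 0, 0, 0],
  [0, -0.1, -0.8, -0.5, 0, 0, 0],
  [0, -0.1, -0.8, -0.5, 0, 0, 0],
])

```text
clock: 4.3
tcp_pos: [0.438, 0.0785, 0.2485]
orientation: [-3.101, -0.484, -0.01]
contact_force: [0.1, -0.3, -0.3]
grip_width: -0.0001
```

```bash
python3 - <<'E'
from h import *
o=r.get_obs();print(tw(o['tcp_pos']),o['tcp_pos'],o['contact_force'],units(.0,.1,.172),units(0,.074,.172))
f=snap('top','a.png',(250,185,350,285),4);g=snap('scene','b.png',(185,75,315,205),4)
# predicted handle centre & top-cap for shifts s, full-image px
for s in(-.05,0,.05):
    P=[]
    for L in(.150,.185):
        a=-.23;v=np.array([np.tan(s),-np.tan(a),1]);v/=np.linalg.norm(v);P.append(wd(v[0]*L,v[1]*L,.03+v[2]*L))
    print(s,(proj(f,P)-[250,185])*4*.86,(proj(g,P)-[185,75])*4*.86+[344,0])
print('gate',(proj(f,[wd(0,0,.104)])-[250,185])*4*.86)
a=cv2.imread('pics/a.png');b=cv2.imread('pics/b.png')
a=cv2.copyMakeBorder(a,0,b.shape[0]-a.shape[0],0,0,0);c=np.hstack([a,b]);cv2.imwrite('pics/ab2.png',cv2.resize(c,None,fx=.86,fy=.86))
E
```

```text
[-0.03767995  0.16071058] [0.43800856 0.07847843 0.24851658] [ 0.10416729 -0.28778713 -0.28495454] [0.241 0.41  0.511] [0.238 0.583 0.51 ]
-0.05 [[150.1423602  181.98623905]
 [143.55241754 185.34929692]] [[605.91101238 237.97793753]
 [617.50827317 202.93768781]]
0 [[146.31521719 169.03402266]
 [138.64015797 168.6872525 ]] [[601.62035047 243.10165479]
 [612.15169927 209.20427555]]
0.05 [[142.57267636 156.11955362]
 [133.84442413 152.086598  ]] [[597.18538813 248.61045087]
 [606.59633284 215.983012  ]]
gate [[188.55280423 161.79737377]]
```

View pics/ab2.png

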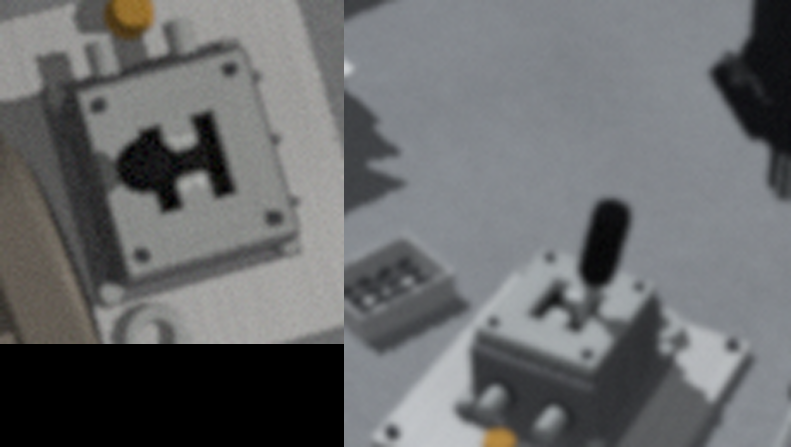

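Top view: the handle at about (143,165) lines up with the crossing channel, which puts shift at about +0.01. The scene view agrees, with the handle at (605,243). Next I lower on the left side and push right.

send_rows([
  [0, 0.1, 0.1, 0.1, 0, 0, 0],
  [0, 0.24, 0.25, 0.25, 0, 0, 0],
  [0, 0.24, 0.38, 0.4, 0, 0, 0],
  [0, 0.24, 0.42, 0.51, 0, 0, 0],
  [0, 0.24, 0.45, 0.51, 0, 0, 0],
  [0, 0.24, 0.48, 0.51, 0, 0, 0],
  [0, 0.24, 0.51, 0.51, 0, 0, 0],
  [0, 0.24, 0.54, 0.51, 0, 0, 0],
  [0, 0.24, 0.56, 0.51, 0, 0, 0],
  [0, 0.24, 0.58, 0.51, 0, 0, 0],
])

```text
clock: 5.23
tcp_pos: [0.4981, -0.0009, 0.1725]
orientation: [3.105, 0.472, 0.007]
contact_force: [-0.1, 3.5, 5.3]
grip_width: -0.0003
```

send_rows([
  [0, 0, 0.02, 0, 0, 0, 0],
  [0, 0, 0.04, 0, 0, 0, 0],
  [0, 0, 0.06, 0, 0, 0, 0],
  [0, 0, 0.08, 0, 0, 0, 0],
  [0, 0, 0.1, 0, 0, 0, 0],
  [0, 0, 0.12, 0, 0, 0, 0],
  [0, 0, 0.14, 0, 0, 0, 0],
  [0, 0, 0.16, 0, 0, 0, 0],
])

```text
clock: 5.9
tcp_pos: [0.5065, -0.0239, 0.1728]
orientation: [3.105, 0.472, 0.01]
contact_force: [1.1, 3.4, 7.2]
grip_width: -0.0
```

```bash
python3 - <<'E'
from h import *
o=r.get_obs();print(tw(o['tcp_pos']),o['contact_force'],units(.0,0,.172))
E
```

```text
[-0.0016561   0.04294947] [1.06386787 3.42377007 7.24300893] [0.008 0.286 0.006]
```

There is an unexpected upward force of 7 N, probably a gripper knuckle touching the handle's top. I'll back off, raise 12 mm and continue.

send_rows([
  [0, 0, -0.06, 0, 0, 0, 0],
  [0, 0, -0.1, -0.04, 0, 0, 0],
  [0, 0, -0.1, -0.08, 0, 0, 0],
  [0, 0, -0.06, -0.08, 0, 0, 0],
  [0, 0, -0.02, -0.08, 0, 0, 0],
  [0, 0, 0.0, -0.08, 0, 0, 0],
  [0, 0, 0.02, -0.08, 0, 0, 0],
  [0, 0, 0.04, -0.08, 0, 0, 0],
])

```text
clock: 6.57
tcp_pos: [0.5055, -0.0309, 0.182]
orientation: [-3.106, -0.469, 0.001]
contact_force: [1.3, -0.0, 0.4]
grip_width: -0.0
```

send_rows([
  [0, 0, 0.02, 0, 0, 0, 0],
  [0, 0, 0.04, 0, 0, 0, 0],
  [0, 0, 0.06, 0, 0, 0, 0],
  [0, 0, 0.08, 0, 0, 0, 0],
])

```text
clock: 6.9
tcp_pos: [0.5091, -0.0413, 0.1823]
orientation: [-3.106, -0.472, 0.0]
contact_force: [-2.1, 2.1, 1.0]
grip_width: 0.0002
```

send_rows([
  [0, 0.003, 0.02, 0, 0, 0, 0],
  [0, 0.006, 0.04, 0, 0, 0, 0],
  [0, 0.009, 0.06, 0, 0, 0, 0],
  [0, 0.012, 0.08, 0, 0, 0, 0],
  [0, 0.015, 0.1, 0, 0, 0, 0],
  [0, 0.018, 0.12, 0, 0, 0, 0],
  [0, 0.02, 0.14, 0, 0, 0, 0],
])

```text
clock: 7.48
tcp_pos: [0.5184, -0.061, 0.1823]
orientation: [3.106, 0.47, 0.0]
contact_force: [-2.3, 1.7, 1.0]
grip_width: 0.0002
```

send_rows([
  [0, 0.003, 0.02, 0, 0, 0, 0],
  [0, 0.006, 0.035, 0, 0, 0, 0],
  [0, 0.006, 0.05, 0, 0, 0, 0],
  [0, 0.006, 0.05, 0, 0, 0, 0],
])

```text
clock: 7.82
tcp_pos: [0.5216, -0.0682, 0.1823]
orientation: [3.106, 0.47, 0.001]
contact_force: [-0.1, 0.7, 1.3]
grip_width: 0.0
```

```bash
python3 - <<'E'
from h import *
o=r.get_obs();print(tw(o['tcp_pos']),o['contact_force'])
E
```

```text
[-3.62196665e-06 -3.88978772e-03] [-0.11680795  0.66286078  1.29634505]
```

send_rows([
  [0, 0, -0.2, 0, 0, 0, 0],
  [0, 0, -0.45, -0.1, 0, 0, 0],
  [0, -0.1, -0.7, -0.3, 0, 0, 0],
  [0, -0.2, -0.9, -0.4, 0, 0, 0],
  [0, -0.25, -1, -0.42, 0, 0, 0],
  [0, -0.25, -1, -0.42, 0, 0, 0],
  [0, -0.25, -1, -0.42, 0, 0, 0],
])

```text
clock: 8.4
tcp_pos: [0.4413, 0.0648, 0.246]
orientation: [3.104, 0.473, 0.003]
contact_force: [0.3, -0.9, -1.1]
grip_width: 0.0002
```

```bash
cat >> h.py <<'E'
def two(fn,cases):
    f=snap('top','a.png',(250,185,350,285),4);g=snap('scene','b.png',(185,75,315,205),4)
    for s,a in cases:
        P=[]
        for L in(.150,.185):
            v=np.array([np.tan(s),-np.tan(a),1]);v/=np.linalg.norm(v);P.append(wd(v[0]*L,v[1]*L,.03+v[2]*L))
        print(s,a,((proj(f,P)-[250,185])*3.44).round(),((proj(g,P)-[185,75])*3.44+[344,0]).round())
    a=cv2.imread('pics/a.png');b=cv2.imread('pics/b.png')
    a=cv2.copyMakeBorder(a,0,b.shape[0]-a.shape[0],0,0,0);c=np.hstack([a,b]);cv2.imwrite('pics/'+fn,cv2.resize(c,None,fx=.86,fy=.86))
E
python3 - <<'E'
from h import *
o=r.get_obs();print(tw(o['tcp_pos']),units(-.1,.1,.245))
two('ab3.png',[(0,.2),(0,.25),(-.05,.23)])
E
```

```text
[-0.03850431  0.14672189] [-0.413  0.307  0.006]
0 0.2 [[258. 137.]
 [282. 128.]] [[527. 218.]
 [518. 179.]]
0 0.25 [[270. 134.]
 [298. 124.]] [[518. 217.]
 [507. 178.]]
-0.05 0.23 [[269. 148.]
 [297. 142.]] [[526. 213.]
 [517. 172.]]
```

View pics/ab3.png

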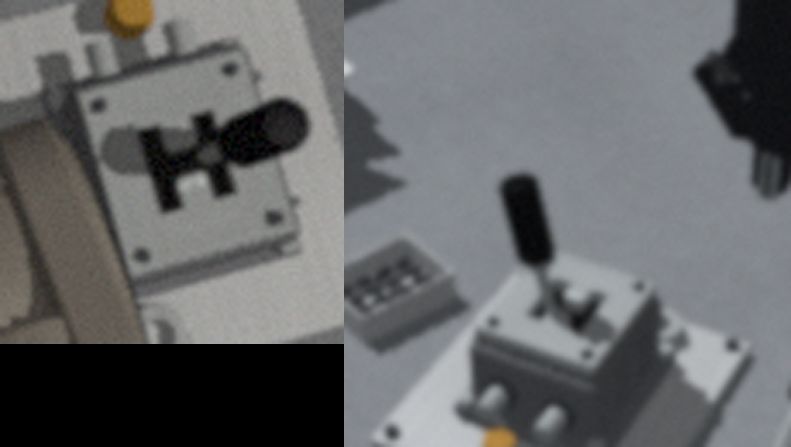

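Top view: the cap is at (288,123), and the scene view has it at (519,183). So across is about +0.215 and shift about +0.01, which means the lever stands at the right end of the crossing. Next I go round behind it.

send_rows([
  [0, -0.15, 0.1, 0, 0, 0, 0],
  [0, -0.25, 0.25, 0, 0, 0, 0],
  [0, -0.25, 0.5, 0, 0, 0, 0],
  [0, -0.25, 0.75, 0, 0, 0, 0],
  [0, -0.25, 1, 0, 0, 0, 0],
  [0, -0.25, 1, 0, 0, 0, 0],
])

```text
clock: 9.0
tcp_pos: [0.4509, -0.0987, 0.2445]
orientation: [3.107, 0.452, -0.001]
contact_force: [-0.4, 0.3, -0.6]
grip_width: 0.0001
```

```bash
python3 - <<'E'
from h import *
o=r.get_obs();print(tw(o['tcp_pos']),o['contact_force'],units(-.05,-.035,.182),units(-.026,-.035,.182),units(.011,-.035,.182))
E
```

```text
[-0.07648756 -0.01267612] [-0.38272392  0.34973686 -0.55824832] [0.178 0.147 0.417] [0.338 0.147 0.417] [0.584 0.146 0.417]
```

send_rows([
  [0, 0, 0.08, 0.1, 0, 0, 0],
  [0, 0.05, 0.16, 0.25, 0, 0, 0],
  [0, 0.1, 0.16, 0.4, 0, 0, 0],
  [0, 0.15, 0.16, 0.42, 0, 0, 0],
  [0, 0.17, 0.16, 0.42, 0, 0, 0],
  [0, 0.2, 0.16, 0.42, 0, 0, 0],
  [0, 0.22, 0.16, 0.42, 0, 0, 0],
])

```text
clock: 9.58
tcp_pos: [0.4895, -0.1027, 0.1833]
orientation: [3.106, 0.471, 0.002]
contact_force: [-0.4, 0.5, 0.4]
grip_width: -0.0
```

```bash
python3 - <<'E'
from h import *
o=r.get_obs();print(tw(o['tcp_pos']),o['contact_force'],units(-.026,-.035,.182),units(.011,-.035,.182))
E
```

```text
[-0.04068289 -0.02766599] [-0.40031759  0.53198481  0.42130956] [0.097 0.05  0.009] [0.344 0.052 0.009]
```

send_rows([
  [0, 0.02, 0.04, 0, 0, 0, 0],
  [0, 0.04, 0.05, 0, 0, 0, 0],
  [0, 0.06, 0.05, 0, 0, 0, 0],
  [0, 0.08, 0.05, 0, 0, 0, 0],
  [0, 0.1, 0.05, 0, 0, 0, 0],
  [0, 0.12, 0.05, 0, 0, 0, 0],
  [0, 0.14, 0.05, 0, 0, 0, 0],
  [0, 0.16, 0.05, 0, 0, 0, 0],
])

```text
clock: 10.25
tcp_pos: [0.513, -0.1033, 0.1823]
orientation: [3.106, 0.47, -0.003]
contact_force: [-3.8, -0.9, 3.7]
grip_width: 0.0001
```

send_rows([
  [0, 0.02, 0, 0, 0, 0, 0],
  [0, 0.04, 0, 0, 0, 0, 0],
  [0, 0.06, 0, 0, 0, 0, 0],
  [0, 0.08, 0, 0, 0, 0, 0],
  [0, 0.1, 0, 0, 0, 0, 0],
  [0, 0.12, 0, 0, 0, 0, 0],
  [0, 0.14, 0, 0, 0, 0, 0],
  [0, 0.16, 0, 0, 0, 0, 0],
  [0, 0.18, 0, 0, 0, 0, 0],
])

```text
clock: 11.0
tcp_pos: [0.5391, -0.0949, 0.1819]
orientation: [-3.106, -0.471, 0.002]
contact_force: [-3.6, 0.2, -2.0]
grip_width: -0.0001
```

```bash
python3 - <<'E'
from h import *
o=r.get_obs();print(tw(o['tcp_pos']),o['contact_force'],units(.014,-.035,.182))
E
```

```text
[ 0.00905795 -0.03446067] [-3.60338145  0.17017524 -1.96116468] [ 0.033  0.004 -0.001]
```

Forces are normal. I'll creep on in small steps until the end stop shows in the force.

send_rows([
  [0, 0.01, 0, 0, 0, 0, 0],
  [0, 0.02, 0, 0, 0, 0, 0],
  [0, 0.03, 0, 0, 0, 0, 0],
  [0, 0.03, 0, 0, 0, 0, 0],
])

```text
clock: 11.33
tcp_pos: [0.5439, -0.0935, 0.1823]
orientation: [-3.106, -0.471, -0.001]
contact_force: [-3.2, -1.0, -1.4]
grip_width: -0.0001
```

send_rows([
  [0, 0.005, 0, 0, 0, 0, 0],
  [0, 0.01, 0, 0, 0, 0, 0],
  [0, 0.01, 0, 0, 0, 0, 0],
])

```text
clock: 11.58
tcp_pos: [0.5452, -0.0932, 0.1824]
orientation: [3.106, 0.471, 0.001]
contact_force: [-1.2, -0.2, -1.2]
grip_width: -0.0001
```

send_rows([
  [0, 0.005, 0, 0, 0, 0, 0],
  [0, 0.01, 0, 0, 0, 0, 0],
  [0, 0.015, 0, 0, 0, 0, 0],
  [0, 0.015, 0, 0, 0, 0, 0],
])

```text
clock: 11.92
tcp_pos: [0.5474, -0.0925, 0.1824]
orientation: [3.106, 0.471, 0.001]
contact_force: [-1.0, -0.5, -1.1]
grip_width: -0.0001
```

```bash
python3 - <<'E'
from h import *
o=r.get_obs();print(tw(o['tcp_pos']),o['contact_force'])
E
```

```text
[ 0.01765035 -0.03459398] [-0.99317855 -0.45337429 -1.05492508]
```

send_rows([
  [0, 0.007, 0, 0, 0, 0, 0],
  [0, 0.014, 0, 0, 0, 0, 0],
  [0, 0.014, 0, 0, 0, 0, 0],
])

```text
clock: 12.17
tcp_pos: [0.5491, -0.092, 0.1822]
orientation: [3.106, 0.471, -0.001]
contact_force: [-3.0, -2.1, -0.6]
grip_width: 0.0001
```

send_rows([
  [0, 0.007, 0, 0, 0, 0, 0],
  [0, 0.014, 0, 0, 0, 0, 0],
  [0, 0.014, 0, 0, 0, 0, 0],
])

```text
clock: 12.42
tcp_pos: [0.5506, -0.0915, 0.182]
orientation: [-3.106, -0.47, 0.002]
contact_force: [-4.4, -2.7, -1.1]
grip_width: 0.0001
```

send_rows([
  [0, 0.007, 0, 0, 0, 0, 0],
  [0, 0.014, 0, 0, 0, 0, 0],
  [0, 0.014, 0, 0, 0, 0, 0],
])

```text
clock: 12.67
tcp_pos: [0.552, -0.091, 0.1817]
orientation: [-3.106, -0.47, 0.005]
contact_force: [-6.5, -2.2, 0.1]
grip_width: -0.0001
```

```bash
python3 - <<'E'
from h import *
o=r.get_obs();print(tw(o['tcp_pos']),o['contact_force'])
two('ab4.png',[(.2,.23),(.24,.23),(.28,.23)])
E
```

```text
[ 0.02248254 -0.0345032 ] [-6.46721222 -2.24538544  0.05982992]
0.2 0.23 [[248.  86.]
 [269.  62.]] [[504. 241.]
 [488. 207.]]
0.24 0.23 [[244.  76.]
 [264.  50.]] [[500. 247.]
 [484. 214.]]
0.28 0.23 [[240.  67.]
 [259.  38.]] [[497. 253.]
 [480. 221.]]
```

View pics/ab4.png

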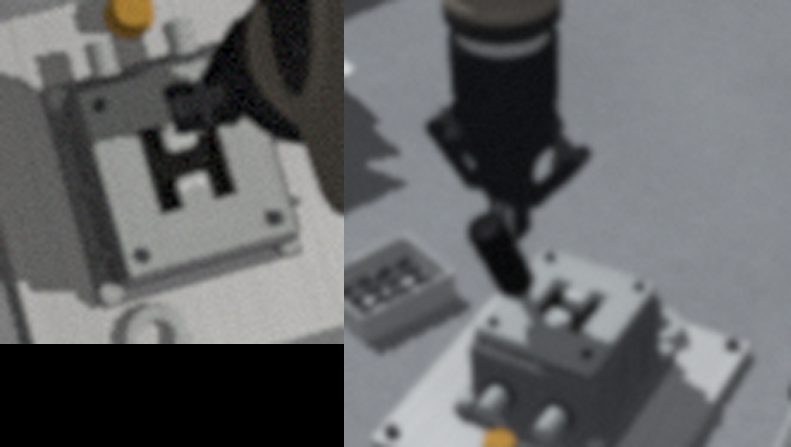

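Scene view: the cap is at (487,228) and the handle centre at (501,255), so shift is about 0.28. The force has begun to climb. One more small step to confirm the stop.

send_rows([
  [0, 0.007, 0, 0, 0, 0, 0],
  [0, 0.014, 0, 0, 0, 0, 0],
  [0, 0.014, 0, 0, 0, 0, 0],
])

```text
clock: 13.02
tcp_pos: [0.5533, -0.0907, 0.1814]
orientation: [3.106, 0.47, -0.007]
contact_force: [-7.5, -3.5, -1.5]
grip_width: -0.0
```

send_rows([
  [0, 0.007, 0, 0, 0, 0, 0],
  [0, 0.014, 0, 0, 0, 0, 0],
  [0, 0.014, 0, 0, 0, 0, 0],
])

```text
clock: 13.27
tcp_pos: [0.5547, -0.0902, 0.1811]
orientation: [3.106, 0.47, -0.009]
contact_force: [-9.4, -2.4, -1.1]
grip_width: -0.0001
```

send_rows([
  [0, -0.1, 0, 0, 0, 0, 0],
  [0, -0.3, 0, 0, 0, 0, 0],
  [0, -0.45, 0, -0.1, 0, 0, 0],
  [0, -0.6, -0.2, -0.3, 0, 0, 0],
  [0, -0.65, -0.45, -0.42, 0, 0, 0],
  [0, -0.65, -0.7, -0.42, 0, 0, 0],
  [0, -0.65, -1, -0.42, 0, 0, 0],
  [0, -0.65, -1, -0.42, 0, 0, 0],
])

```text
clock: 13.93
tcp_pos: [0.4194, 0.0321, 0.2473]
orientation: [-3.103, -0.484, -0.01]
contact_force: [0.7, -0.4, -0.3]
grip_width: -0.0003
```

```bash
python3 - <<'E'
from h import *
o=r.get_obs();print(tw(o['tcp_pos']),o['contact_force'])
two('ab5.png',[(.24,.23),(.28,.23),(.28,.2),(.28,.26)])
E
```

```text
[-0.06886205  0.1217018 ] [ 0.65353071 -0.36994028 -0.33950865]
0.24 0.23 [[244.  76.]
 [264.  50.]] [[500. 247.]
 [484. 214.]]
0.28 0.23 [[240.  67.]
 [259.  38.]] [[497. 253.]
 [480. 221.]]
0.28 0.2 [[233.  68.]
 [250.  40.]] [[502. 254.]
 [486. 222.]]
0.28 0.26 [[247.  66.]
 [268.  36.]] [[492. 252.]
 [474. 220.]]
```

View pics/ab5.png

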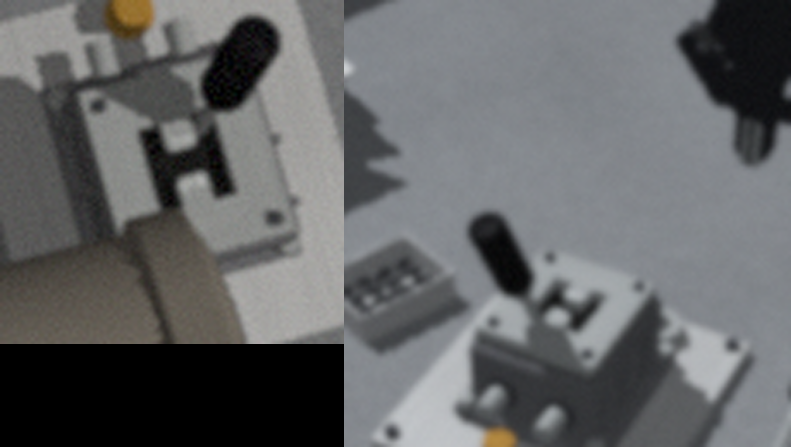

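Top view: the cap is at (257,38), and the scene view has it at (488,224). Both match shift 0.28 and across about 0.21, and the bystanders in view haven't moved. The arm is clear, so I'm handing in.

```bash
python3 - <<'E'
from h import *
print(r.hand_in(), r.get_obs()['clock'])
E
```

```text
the job is handed in; nothing more can be done
the job is handed in; nothing more can be done
```

The lever is standing in third, and I handed the job in at about 14 s with the arm clear of it.

**What I did:** With the fingers closed, I pushed the lever from near left up to the crossing channel, then right across it. I then pushed it forward until the force climbed steadily from about 3 N to 10 N.

**Last checks:**
- **Lever position:** both camera views match a shift of about 0.28, which is the end stop, and an across of about +0.21. That is inside the right slot.
- **Fourth:** the check before the forward push had shift at about +0.01, so I saw no dip into the near right slot.
- **Other parts:** the sleeve and tray look unmoved. The last close-up pictures did not show all the other parts, but the arm stayed well above them.

**What disagreed:**
- **Vertical force:** partway across, the force on the tool rose to about 7 N upward. The likely cause is part of the gripper touching the top of the handle. I backed off, raised the tool 10 mm and carried on with light forces.
- **End-stop position:** the fingers ended about 11 mm further forward than I had calculated for the end stop. The force rose gradually there, with no sharp stop. I relied on the camera views to confirm the lever was home.

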